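# Pull the fume filter and show it to the inspection camera

## Robot

A 6-joint arm with a two-finger parallel gripper is mounted at the origin on the work surface. World frame = base frame: x ahead of the robot, y to its left, z up, the work surface at z = 0. Lengths are in m, angles in rad, forces in N, time in s.
With the tool pointing down it reaches from about 0.3 to 0.75 m from the base axis. Payload 8.5 kg.
Tool frame: the origin (TCP) lies midway between the tips of the shut fingers; the grasp point (between the pads) lies 19 mm behind it (env.hold_point_z is the distance from the TCP to the grasp point, in m); z points along the fingers, y is the line along which they close (so a half turn about z gives the same grasp; the last joint's range is limited). The gripper opens to 88 mm and grips with 3 to 60 N. Pads are 18 mm wide; open, the fingers measure 123 mm over their backs; the gripper's body (75 mm by 187 mm) begins 45 mm behind the grasp point.
Start: joints at [-1.402, 0.381, 1.297, -0, 1.464, -0.215], TCP at [0.206, -0.51, 0.212] pointing down, gripper open.
Joint ranges: [-3.11, 3.11], [-0.89, 2.33], [0.22, 2.48], [-1.42, 4.56], [0.17, 2.85], [-2.88, 2.88]. Speed limits (rad/s): [2.39, 2.39, 3.14, 3.14, 3.14, 3.14].

## Interface

Orientations are given as a unit quaternion [w, x, y, z].
In Python, from workcell import sensors, optics, hand_in, env gives the robot as it stands.
- The arm moves only by the tool jog_arm, never from a script. Its argument "plan" is a list of rows, each a list of 7 numbers: the finger opening in m, from 0 to 0.0881, then the shift along the tool's x, y, z in m, then the turn, a rotation vector about the tool's x, y, z in rad. In form: [[gripper, dx, dy, dz, ax, ay, az], ...]. A call has 1 to 12 rows; each row is the pose to reach, as a shift and turn from the pose commanded when the call began, along the tool's axes at that moment; what a row does not reach only later rows make up. A row lasts 1/8 s, in which the tool goes at most 62.5 mm and 10.7 degrees, less where a joint would pass 70% of its speed; a pose out of reach is approached as far as the arm can. A call with a gripper value outside its range is refused whole. The fingers move at their own pace and stop on an object; the grip force is fixed at half the most. Time passes only in rows, so rows that repeat a pose let the fingers close. It gives the time, the measured TCP pose, the force, the opening and the grip force at its end, in the units of the state.
- sensors.observe(): the state, without advancing time (a new reading comes with each control period).
- optics.grab_frame(name): name is "scene" or "top" or "wrist"; returns the picture (384x512x3 uint8, red, green, blue); there is no depth.
- optics.camera_params(name): a dict with "vertical_fov" (degrees; the focal length in pixels is half the picture's height over the tangent of half this angle, whatever the lens; pixels are square), "cx", "cy" (the principal point, pixels), "dist" ([k1, k2, p1, p2, k3] as OpenCV has them; the pictures are not rectified), "rvec" (rotation vector, rad) and "tvec" (3), from world to camera coordinates, as OpenCV has them. Camera axes: x right, y down, z forward; pixel columns grow to the right and rows downward; lengths in m; the calibration is good to about 2 mm. A picture is of the moment at which its call begins: read the wrist's pose just before it. camera_params takes no time and is no camera call; for the wrist camera it gives the pose at the moment of the call.
- hand_in(): hands the job in; it is judged then, once.
The state is a dict: "t": time; "joints": joint angles; "joint_velocities": joint speeds; "effort": joint torques, N m; "eef_pos": TCP position; "tcp_rot": TCP orientation; "force": force on the tool from outside, world axes, zero at the start; "wrist_torque": the same for the moment, N m; "opening": finger opening in m; "grip_force": force on a finger pad.
Only numpy, scipy, OpenCV 4.12 (cv2) and the standard library are available. Lean on these libraries where they do the work, as an engineer would, in place of code of your own. Each camera call takes 0.05 s, during which the arm holds its last target. There are 200 camera calls.

## Task

Lift the flap of the grey fume-filter unit by its handle until it stands upright and stays open, then draw the filter plate (the one with the long flat tab; leave the blanking plate with the round knob in its slot) straight up out of the unit. Present it to the inspection camera: tab up and upright, its middle on the lens axis 100 mm in front of the lens, a broad face square to the lens; do not bump the camera or disturb the other things on the bench. Finish while holding the filter there, still and clear of everything but the fingers, with the flap left open.

Things in the scene. Friction and masses are not known exactly. Their poses are not given: they have to be found in the camera images.
- unit: fixed grey filter housing, an open-topped box 140 (x) x 170 (y) x 105 mm high, walls and floor 5 mm, closed by the flap; origin at the centre of its underside, x towards the hinge at the back. Inside, two upright slots along x at y = +32 and -32 mm each hold one plate standing on the floor; which is in which varies. Slot ribs, at the front and back only, reach up to z = 60 mm, with 2 to 3 mm play
- flap (a joint): flap angle, rad: 0 closed, 1.57 upright, stop at 1.9 leaning back. The flap, a 140 x 170 x 6 mm plate of 0.18 kg, lies on the rim and opens upwards about the housing's back top edge. A stiff hinge (0.2 N m) keeps it at any angle; lifting at the handle takes about 3 N. It starts closed or open a crack (up to 0.15)
- flap_handle (a point): middle of the flap's handle, a round steel bar, 9 mm thick, 84 mm long along the unit's y, on a post at each end. Its axis is 34 mm above the flap's upper face, 130 mm from the hinge line, 10 mm in from the free front edge (closed: x = -60, z = 145.5 mm of the unit). The bar can turn between the finger pads as the flap swings. Axes: the flap's (the unit's when closed)
- flap_hinge (a point): point on the flap's hinge line at mid width, at x = +70, z = 105.5 mm of the unit; the hinge line runs along the unit's y axis and a positive angle turns the flap's front edge up and back. The point turns with the flap
- filter: loose aluminium filter plate, 100 mm long (x), 10 thick (y), 70 high, 0.1 to 0.16 kg, ribbed grey filter medium on both broad faces. A flat tab on the middle of its top edge, 44 mm long, 10 thick, spans z = 68 to 95 mm: grip it across y. Origin at the centre of its underside, z up, y normal to the broad faces. Stands hidden in one slot, its underside 5 mm above the bench, its x along the unit's x
- filter_mid (a point): middle of the filter plate, 35 mm above its underside
- blank: loose blanking plate of the same metal, 100 x 10 x 70 mm, plain, with a round knob of 15 mm diameter reaching to z = 85.5 mm instead of a tab; stands in the other slot and stays there. Origin at the centre of its underside
- camera: fixed inspection camera on a round foot (90 mm diameter) and a post: black housing 55 x 50 x 50 mm, its top at 145 mm, lens tube of 38 mm diameter. Origin at the centre of the foot's underside; it looks along its own -x axis, level, with the lens axis 120 mm above the bench
- camera_lens (a point): centre of the lens's front face, 45 mm ahead (-x) of the camera's origin, 120 mm above the bench
- camera_view (a point): the point on the lens axis 100 mm in front of the lens (145 mm ahead of the camera's origin, 120 mm above the bench): the middle of the filter plate belongs here. Axes as the camera's: x is the lens axis
- spool: solder spool standing on end, 50 mm diameter, 48 mm high, origin under its centre; bystander between the unit and the camera
- flux: white flux bottle, 40 mm diameter, 100 mm high, origin under its centre; bystander to the left of the unit
- tin: open steel tip-cleaner tin, 64 mm diameter, 35 mm high, origin under its centre; bystander to the left
- jar: small amber jar, 44 mm diameter, 60 mm high, origin under its centre; bystander behind and right of the unit
- driver: screwdriver lying at the far left, about 200 mm long; bystander
- mouse: grey computer mouse 100 x 60 x 30 mm on its pad at the far right; bystander

How it is judged:
By the outcome, as a careful person would: the job done as asked, in the order asked, and still so for the second after the job is handed in, while the arm keeps its last pose, push and grip.
It also fails if it takes over 64 s, if anything falls off the work surface, if the arm or the gripper's body presses on something with over 40 N, if the wrist force passes 120 N, or if a joint passes its speed limit or range.

## Working session

There is one attempt and no reset: what is moved stays moved. The work goes in short steps, Python scripts to look and compute and a tool call to move; the robot and the scene stay as the last step left them, time stands still between calls to the robot, and variables do not carry over. Pictures are saved under pics/ and viewed, at most 10 in all, crops included, and the job is handed in when it is done.

Besides the shell and the picture viewer there is one more tool, called after "Request:" as name(argument=value, ...) on one line, values as JSON. jog_arm: Moves the arm, as the interface text tells. Its arguments: {"type":"object","properties":{"plan":{"type":"array"}},"required":["plan"]}

```bash
mkdir -p pics; ls; python3 - <<'E'
from workcell import sensors, optics, env
import cv2,numpy as np
print(sensors.observe()); print(env.hold_point_z)
for n in ("scene","top"):
    im=optics.grab_frame(n); cv2.imwrite(f"pics/{n}0.png",cv2.cvtColor(im,cv2.COLOR_RGB2BGR)); np.save(f"{n}0.npy",im)
    print(n,optics.camera_params(n))
a=cv2.imread("pics/scene0.png");b=cv2.imread("pics/top0.png")
cv2.imwrite("pics/s.png",cv2.resize(a,(768,576),interpolation=cv2.INTER_CUBIC));cv2.imwrite("pics/t.png",cv2.resize(b,(768,576),interpolation=cv2.INTER_CUBIC))
E
```

```text
pics
{'t': 0.0, 'joints': array([-1.40230209e+00,  3.81193451e-01,  1.29822872e+00,  2.81719439e-05,
        1.46360468e+00, -2.15276029e-01]), 'joint_velocities': array([-5.89221712e-05, -1.53135347e-03, -1.24941070e-03, -1.50871351e-03,
        3.90317082e-04,  5.46913008e-04]), 'effort': array([-5.83992514e-04, -4.37929022e+01, -2.24559349e+01,  7.13187153e-02,
        3.52461927e-02, -1.24507701e-04]), 'eef_pos': array([ 0.20589499, -0.50967437,  0.21094997]), 'tcp_rot': array([-7.16579074e-04,  9.81646503e-01,  1.90708228e-01,  3.07723575e-05]), 'force': array([ 1.20909174, -0.39349057,  0.49154037]), 'wrist_torque': array([ 0.04998586, -0.04478276,  0.0796957 ]), 'grip_force': 0.0, 'opening': 0.08800773041150707}
0.0187
scene {'vertical_fov': 52.213557183322294, 'cx': 254.90947345480555, 'cy': 185.48899666865242, 'dist': array([-0.00469762,  0.        ,  0.        ,  0.        ,  0.        ]), 'rvec': array([ 1.75150202,  1.44597802, -0.79490856]), 'tvec': array([-0.04437231, -0.21827551,  1.83854018])}
top {'vertical_fov': 45.816533374628534, 'cx': 261.31040882156566, 'cy': 191.98668213884864, 'dist': array([-0.0981372,  0.       ,  0.       ,  0.       ,  0.       ]), 'rvec': array([ 2.13895437, -2.18984306,  0.10351281]), 'tvec': array([-0.02432325,  0.57631195,  1.9673884 ])}
```

View pics/s.png

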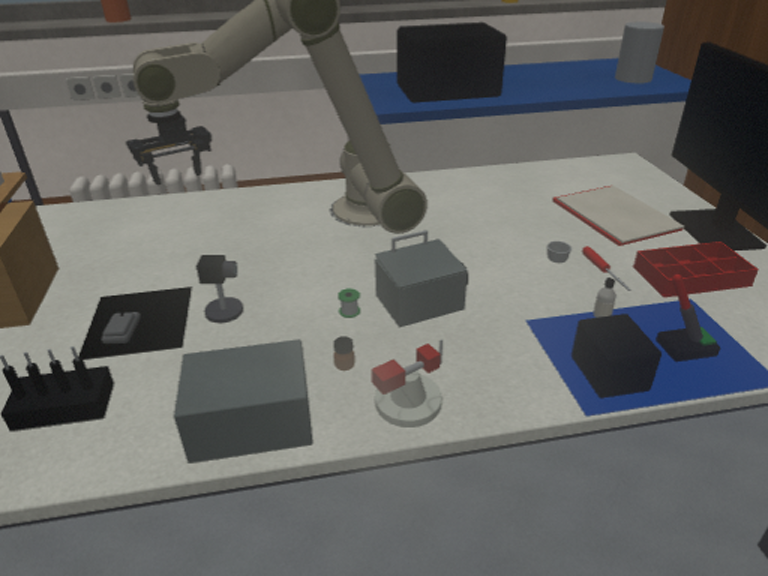

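View pics/t.png

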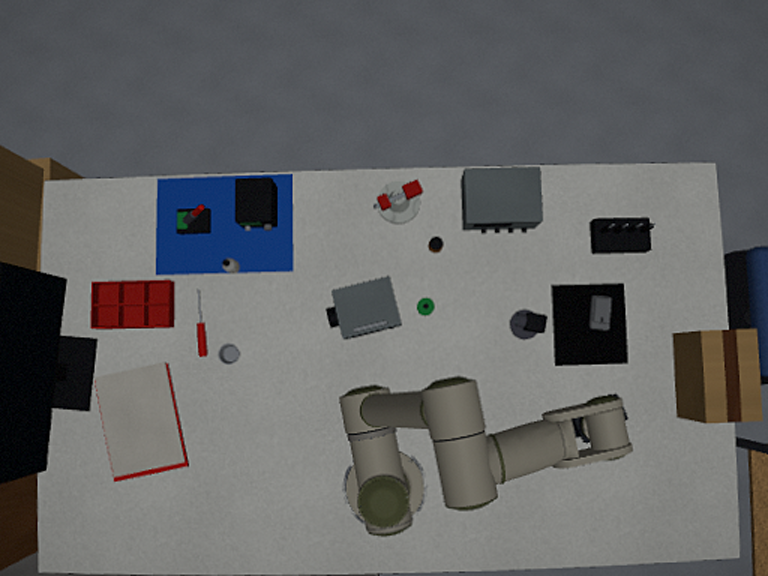

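The scene view shows the grey unit at about (420,280), with its handle on the robot side, the spool at (348,302), and the inspection camera at (220,290) with its lens facing the unit. In the top view the unit is at (366,307), the spool at (426,306), and the camera at (527,323). I'll zoom in on these and measure.

```bash
cat > h.py <<'E'
import numpy as np, cv2
from scipy.spatial.transform import Rotation as R
from workcell import sensors, optics
def cam(n):
    p=optics.camera_params(n); f=192/np.tan(np.radians(p["vertical_fov"])/2)
    return np.array([[f,0,p["cx"]],[0,f,p["cy"]],[0,0,1]]),p["dist"],p["rvec"],p["tvec"]
def ray(c,uv):
    K,d,r,t=c; q=cv2.undistortPoints(np.array(uv,float).reshape(-1,1,2),K,d).reshape(-1,2)
    M=cv2.Rodrigues(r)[0]; v=np.c_[q,np.ones(len(q))]@M; return -M.T@t, v
def plane(c,uv,z):
    o,v=ray(c,uv); return o+v*((z-o[2])/v[:,2])[:,None]
def proj(c,P):
    K,d,r,t=c; return cv2.projectPoints(np.array(P,float).reshape(-1,1,3),r,t,K,d)[0].reshape(-1,2)
def tri(c1,u1,c2,u2):
    (a,v),(b,w)=ray(c1,[u1]),ray(c2,[u2]); v,w=v[0],w[0]
    s=np.linalg.lstsq(np.c_[v,-w],b-a,rcond=None)[0]; p,q=a+s[0]*v,b+s[1]*w
    return (p+q)/2,np.linalg.norm(p-q)
E
python3 - <<'E'
import cv2,numpy as np
t=cv2.imread("pics/top0.png");s=cv2.imread("pics/scene0.png")
def crop(a,x,y,w,h,k): return cv2.resize(a[y:y+h,x:x+w],None,fx=k,fy=k,interpolation=cv2.INTER_CUBIC)
A=np.hstack([crop(t,210,175,66,60,6),crop(t,330,195,66,60,6)])
B=np.hstack([crop(s,240,145,79,72,5),crop(s,122,160,79,72,5)])
B=cv2.resize(B,(A.shape[1],360)) if B.shape[1]!=A.shape[1] else B
print(A.shape,B.shape)
cv2.imwrite("pics/zoom.png",cv2.resize(np.vstack([A,B]),None,fx=.83,fy=.83))
E
```

```text
(360, 792, 3) (360, 792, 3)
```

View pics/zoom.png

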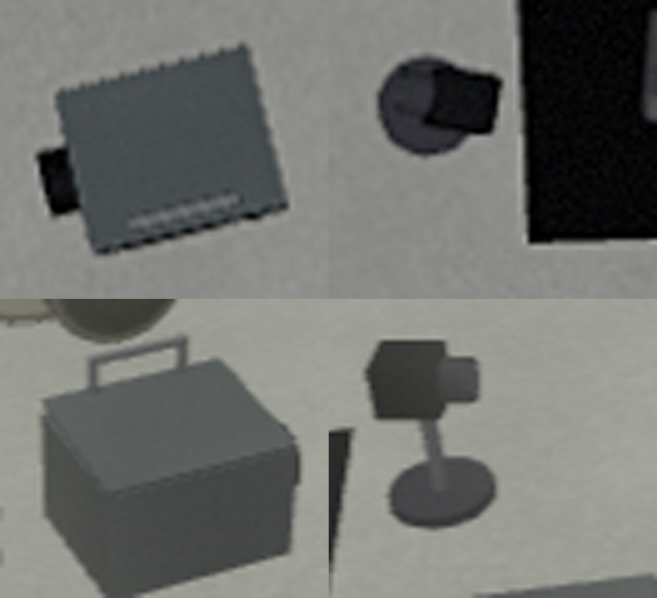

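The zoom shows the flap's top corners at tile pixels (57,92), (245,46), (288,208) and (97,252), and the handle bar from (133,221) to (238,199). The camera foot is centred at about (99,105) in the second tile, with the lens tube pointing left toward the unit.

```bash
python3 - <<'E'
from h import *
np.set_printoptions(precision=4,suppress=True)
T,S=cam("top"),cam("scene")
tl=lambda p:np.array([210,175])+np.array(p)/4.98-0.4
tr=lambda p:np.array([330,195])+(np.array(p)-[328.7,0])/4.98-0.4
sl=lambda p:np.array([240,145])+(np.array(p)-[0,299])/[4.16,4.15]-0.4
sr=lambda p:np.array([122,160])+(np.array(p)-[328.7,299])/[4.16,4.15]-0.4
C=plane(T,[tl(p) for p in [(57,92),(245,46),(288,208),(97,252)]],.111); print("flap",C,C.mean(0))
print("edges",[np.linalg.norm(C[i]-C[i-1]) for i in range(4)])
h=plane(T,[tl(p) for p in [(133,221),(238,199)]],.1455);print("handle z.1455",h,h.mean(0))
for a,b in (((133,221),(185,343)),((238,199),(95,355))): print("tri?",tri(T,tl(a),S,sl(b)))
for nm,z in (("foot",.008),):
    f=plane(T,[tr((427,106))],z);print(nm,f, plane(S,[sr((443,490))],z))
q=plane(T,[tr(p) for p in [(430,67),(502,75),(495,135),(424,125)]],.145);print("housing",q,q.mean(0))
# colour: spool, foot, jar masks
im=np.load("top0.npy");hsv=cv2.cvtColor(im,cv2.COLOR_RGB2HSV)
m=cv2.inRange(hsv,(40,90,40),(85,255,255));m[:,:265]=0;m[:,300:]=0
ys,xs=np.nonzero(m);print("spool",len(xs),plane(T,[(xs.mean(),ys.mean())],.048))
print("jar",plane(T,[(435/1.5,243/1.5)],.06))
E
```

```text
flap [[ 0.5666  0.1316  0.111 ]
 [ 0.602  -0.0286  0.111 ]
 [ 0.4638 -0.0617  0.111 ]
 [ 0.4305  0.0999  0.111 ]] [0.5157 0.0353 0.111 ]
edges [np.float64(0.13979029496169332), np.float64(0.16407609550029836), np.float64(0.1421271514178826), np.float64(0.16496032449410425)]
handle z.1455 [[ 0.4543  0.0669  0.1455]
 [ 0.4705 -0.0203  0.1455]] [0.4624 0.0233 0.1455]
tri? (array([0.4543, 0.0678, 0.1522]), np.float64(0.0027307781958463315))
tri? (array([ 0.4705, -0.0165,  0.1592]), np.float64(0.008215484163598682))
foot [[ 0.4621 -0.4251  0.008 ]] [[ 0.4609 -0.423   0.008 ]]
housing [[ 0.4881 -0.4034  0.145 ]
 [ 0.4799 -0.4633  0.145 ]
 [ 0.4303 -0.4553  0.145 ]
 [ 0.4401 -0.3964  0.145 ]] [ 0.4596 -0.4296  0.145 ]
spool 95 [[ 0.5192 -0.1315  0.048 ]]
jar [[ 0.7008 -0.1661  0.06  ]]
```

Request:
jog_arm(plan=[[0.05, 0.433, -0.399, -0.11, 0, 0, -1.41], [0.05, 0.433, -0.399, -0.11, 0, 0, -1.41], [0.05, 0.433, -0.399, -0.11, 0, 0, -1.41], [0.05, 0.433, -0.399, -0.11, 0, 0, -1.41], [0.05, 0.433, -0.399, -0.11, 0, 0, -1.41], [0.05, 0.433, -0.399, -0.11, 0, 0, -1.41], [0.05, 0.433, -0.399, -0.11, 0, 0, -1.41], [0.05, 0.433, -0.399, -0.11, 0, 0, -1.41], [0.05, 0.433, -0.399, -0.11, 0, 0, -1.41], [0.05, 0.433, -0.399, -0.11, 0, 0, -1.41], [0.05, 0.433, -0.399, -0.11, 0, 0, -1.41], [0.05, 0.433, -0.399, -0.11, 0, 0, -1.41]])

```text
t: 1.6
eef_pos: [0.4577, 0.0217, 0.3211]
tcp_rot: [-0.0, 0.624, 0.781, -0.0]
force: [-0.4, -0.0, 0.1]
opening: 0.0499
grip_force: 0.0
```

```bash
python3 - <<'E'
from h import *
np.set_printoptions(precision=4,suppress=True)
s=sensors.observe(); c=cam("wrist"); im=optics.grab_frame("wrist")
print(s["joints"],s["eef_pos"],R.from_quat(np.roll(s["tcp_rot"],-1)).as_matrix())
np.savez("w1.npz",im=im,K=c[0],d=c[1],r=c[2],t=c[3]); print(c)
cv2.imwrite("pics/w1.png",cv2.cvtColor(im,cv2.COLOR_RGB2BGR))
T,W=cam("top"),c
print(proj(W,[[.5666,.1316,.111],[.602,-.0286,.111],[.4638,-.0617,.111],[.4305,.0999,.111],[.4543,.0669,.1455],[.4705,-.0203,.1455]]))
E
```

```text
[-0.2118  0.1551  1.3016 -0.0002  1.686  -0.4347] [0.4577 0.0217 0.3211] [[-0.221   0.9753 -0.0011]
 [ 0.9753  0.2211 -0.    ]
 [ 0.0002 -0.001  -1.    ]]
(array([[303.2129,   0.    , 260.3509],
       [  0.    , 303.2129, 193.7174],
       [  0.    ,   0.    ,   1.    ]]), array([-0.0466,  0.    ,  0.    ,  0.    ,  0.    ]), array([-2.8612, -0.32  , -0.0412]), array([-0.4517, -0.1409,  0.4732]))
[[367.2053  99.1693]
 [355.8737 225.8697]
 [250.6682 227.2129]
 [252.2225  99.3526]
 [265.7234 132.5766]
 [262.5183 207.4843]]
```

View pics/w1.png

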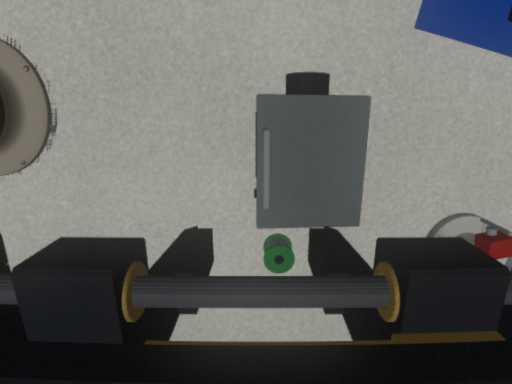

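The wrist view shows the flap with corners at about (256,95), (366,96), (360,227) and (256,228). The handle bar is at column 266, rows 129–210. I'll refine these and fit the unit pose and flap angle.

```bash
python3 - <<'E'
from h import *
from scipy.optimize import least_squares
np.set_printoptions(precision=4,suppress=True)
z=np.load("w1.npz"); im=z["im"]; W=(z["K"],z["d"],z["r"],z["t"]); T,S=cam("top"),cam("scene")
g=cv2.cvtColor(im,cv2.COLOR_RGB2GRAY).astype(int)
print("row170",g[170,250:275],g[170,355:370]); print("col266",g[122:136,266],g[203:216,266]); print("col320",g[220:234,320])
def line(pts): return cv2.fitLine(np.float32(pts),cv2.DIST_HUBER,0,.01,.01).ravel()
G=cv2.GaussianBlur(g.astype(np.float32),(3,3),0)
def edge(p,q,n=25,h=5):  # strongest bright/dark transition across the segment p-q
    p,q=np.array(p,float),np.array(q,float); d=(q-p)/np.linalg.norm(q-p); nn=np.array([-d[1],d[0]]); out=[]
    for a in np.linspace(.1,.9,n):
        s=np.arange(-h,h+.01,.25); P=(p+a*(q-p))+s[:,None]*nn
        v=cv2.remap(G,np.float32(P[:,:1]),np.float32(P[:,1:]),cv2.INTER_LINEAR).ravel(); k=np.argmax(abs(np.gradient(v))); out.append(P[k])
    return line(out)
def X(a,b):
    A=np.c_[a[:2],-b[:2]]; s=np.linalg.solve(A,b[2:]-a[2:]); return a[2:]+s[0]*a[:2]
c=[(256,95),(366,96.5),(360,226),(256,228)]
E=[edge(c[0],(285,95.5)) if 0 else edge((330,96),c[1]),edge(c[1],c[2]),edge(c[2],c[3]),edge((256,200),(256,225),h=3)]
bl,br,fr,fl=None,X(E[0],E[1]),X(E[1],E[2]),None
bl=X(E[0],E[3]);fl=X(E[2],E[3])
print("BL,BR,FR,FL px",bl,br,fr,fl)
# wrist image: top-left=front left(+y), top-right=back left, bottom-right=back right, bottom-left=front right
tl=lambda p:np.array([210,175])+np.array(p)/4.98-0.4
sl=lambda p:np.array([240,145])+(np.array(p)-[0,299])/[4.16,4.15]-0.4
F=lambda x,y,h:(x,y,h)   # flap coords from hinge line: x(-140..0), y, z above lower face -> upper=+6 approx
pts=[(W,bl,(-140,85,5.5)),(W,br,(0,85,5.5)),(W,fr,(0,-85,5.5)),(W,fl,(-140,-85,5.5)),
 (W,(266.5,129),(-130,42,42)),(W,(266,210),(-130,-42,42)),
 (S,sl((185,340)),(-130,42,44)),(S,sl((92,352)),(-130,-42,44)),
 (T,tl((57,92)),(0,85,5.5)),(T,tl((245,46)),(0,-85,5.5)),(T,tl((288,208)),(-140,-85,5.5)),(T,tl((97,252)),(-140,85,5.5))]
def world(p,f):
    x,y,yaw,a=p; v=R.from_rotvec([0,a,0]).apply(np.array(f)/1000)+[.07,0,.1055]
    return R.from_rotvec([0,0,yaw]).apply(v)+[x,y,0]
def res(p,w=None): return np.concatenate([(proj(c,[world(p,f)])[0]-u)*(1 if c is W else .7) for c,u,f in pts])
r=least_squares(res,[.516,.035,.22,.05],loss="soft_l1"); print(r.x,np.degrees(r.x[2]));print(res(r.x).reshape(-1,2))
p=r.x; print("handle",world(p,(-130,0,40)),"hinge",world(p,(0,0,0)),"err",np.sqrt(np.diag(np.linalg.inv(r.jac.T@r.jac))))
E
```

```text
row170 [148 148 152 152 145 113  71  82  85  87  85  85  86  94 107 112 111 109
 105  95  80  76  81  82  80] [ 82  84  84  86  84  85  85  85  89 105 136 147 149 150 150]
col266 [ 83  83  83  83  82  75  71  84 100 108 110 110 110 111] [112 110 110 111 110 104  89  85  85  84  83  83  83]
col320 [ 77  78  77  78  79  78  84 113  73  39  31  30  30  31]
BL,BR,FR,FL px [255.75  94.04] [371.0853  94.4917] [358.7319 227.0367] [255.75   227.7209]
[0.5193 0.0391 0.2175 0.0695] 12.463638899635566
[[-0.111  -0.7388]
 [-0.1123  0.5388]
 [ 0.1561 -0.4526]
 [-0.2696  1.1852]
 [ 0.0058  3.4491]
 [-0.2366 -4.1378]
 [-0.1905 -0.501 ]
 [ 0.2561  0.8792]
 [-0.9457 -0.4804]
 [ 0.0008 -0.7155]
 [-0.4985 -1.1084]
 [-1.3598 -0.4951]]
handle [0.4637 0.0268 0.1544] hinge [0.5876 0.0542 0.1055] err [0.0007 0.0008 0.006  0.0191]
```

Request:
jog_arm(plan=[[0.05, 0.004, 0.007, 0.05, 0, 0, 0], [0.05, 0.004, 0.007, 0.1, 0, 0, 0], [0.05, 0.004, 0.007, 0.15, 0, 0, 0], [0.05, 0.004, 0.007, 0.17, 0, 0, 0], [0.05, 0.004, 0.007, 0.181, 0, 0, 0], [0.05, 0.004, 0.007, 0.181, 0, 0, 0], [0.025, 0.004, 0.007, 0.181, 0, 0, 0], [0.02, 0.004, 0.007, 0.181, 0, 0, 0], [0.015, 0.004, 0.007, 0.181, 0, 0, 0], [0.012, 0.004, 0.007, 0.181, 0, 0, 0]])

```text
t: 2.9
eef_pos: [0.464, 0.0276, 0.1407]
tcp_rot: [0.0, 0.624, 0.781, 0.0]
force: [-0.3, -1.2, -0.3]
opening: 0.013
grip_force: 0.0
```

```bash
python3 - <<'E'
from h import *
im=optics.grab_frame("wrist"); s=sensors.observe(); print(s["eef_pos"],s["force"],s["opening"])
cv2.imwrite("pics/w2.png",cv2.cvtColor(im,cv2.COLOR_RGB2BGR))
E
```

```text
[0.46399162 0.02761829 0.14067348] [ 0.70218651  0.65158081 -0.92430767] 0.012126233397073066
```

View pics/w2.png

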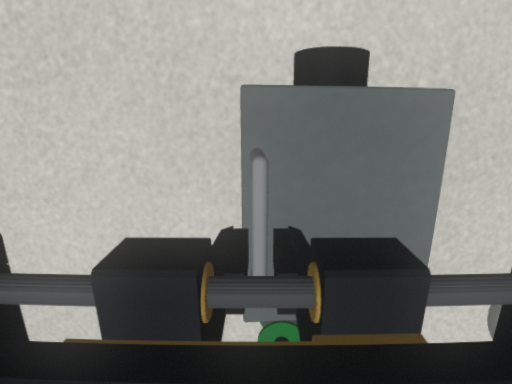

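The bar (column 260) is centred between the fingers, so I can close on it.

Request:
jog_arm(plan=[[0.0, 0, 0, 0, 0, 0, 0], [0.0, 0, 0, 0, 0, 0, 0], [0.0, 0, 0, 0, 0, 0, 0], [0.0, 0, 0, 0, 0, 0, 0]])

```text
t: 3.45
eef_pos: [0.464, 0.0276, 0.1405]
tcp_rot: [-0.0, 0.624, 0.781, -0.0]
force: [-0.2, -0.5, 0.1]
opening: 0.0005
grip_force: 0.0
```

```bash
python3 - <<'E'
from h import *
np.set_printoptions(precision=3,suppress=True)
s=sensors.observe();print(s["force"],s["grip_force"],s["opening"],s["wrist_torque"])
hx,hz=-.13,.04
for a0 in (.05,.07,.09):
    rot=lambda a:np.array([hx*np.cos(a)+hz*np.sin(a),-hx*np.sin(a)+hz*np.cos(a)])
    print(a0)
    print(np.array([[a,*(rot(a)-rot(a0))] for a in np.linspace(a0,1.63,13)[1:]]))
E
```

```text
[-0.193 -0.465  0.081] 0.0 0.00046643005556007135 [ 0.029 -0.066  0.009]
0.05
[[0.182 0.007 0.016]
 [0.313 0.016 0.032]
 [0.445 0.028 0.046]
 [0.577 0.041 0.058]
 [0.708 0.055 0.069]
 [0.84  0.071 0.077]
 [0.972 0.088 0.083]
 [1.103 0.105 0.088]
 [1.235 0.123 0.089]
 [1.367 0.141 0.089]
 [1.498 0.158 0.086]
 [1.63  0.175 0.081]]
0.07
[[0.2   0.007 0.016]
 [0.33  0.017 0.031]
 [0.46  0.028 0.045]
 [0.59  0.041 0.057]
 [0.72  0.056 0.067]
 [0.85  0.071 0.075]
 [0.98  0.088 0.081]
 [1.11  0.105 0.085]
 [1.24  0.122 0.087]
 [1.37  0.14  0.086]
 [1.5   0.158 0.084]
 [1.63  0.175 0.078]]
0.09
[[0.218 0.008 0.016]
 [0.347 0.017 0.03 ]
 [0.475 0.029 0.044]
 [0.603 0.042 0.055]
 [0.732 0.056 0.065]
 [0.86  0.071 0.073]
 [0.988 0.088 0.079]
 [1.117 0.105 0.083]
 [1.245 0.122 0.084]
 [1.373 0.14  0.084]
 [1.502 0.157 0.081]
 [1.63  0.174 0.076]]
```

```bash
python3 - <<'E'
from h import *
a=cv2.cvtColor(optics.grab_frame("wrist"),cv2.COLOR_RGB2BGR);b=cv2.cvtColor(optics.grab_frame("scene"),cv2.COLOR_RGB2BGR)
c=cv2.resize(b[110:225,200:350],(500,384),interpolation=cv2.INTER_CUBIC)
cv2.imwrite("pics/w3.png",cv2.resize(np.hstack([a[:,100:420],c]),(800,374)))
E
```

```text
(no output)
```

View pics/w3.png

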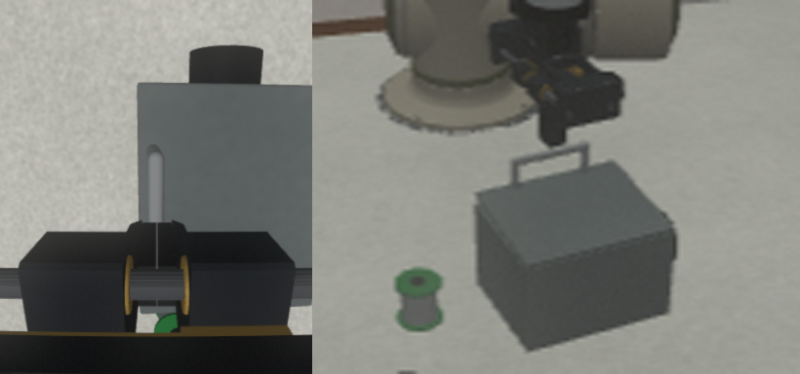

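```bash
python3 - <<'E'
from h import *
np.set_printoptions(precision=4,suppress=True)
z=np.load("w1.npz"); W1=(z["K"],z["d"],z["r"],z["t"]); W=cam("wrist"); im=optics.grab_frame("wrist")
np.savez("w3.npz",im=im,K=W[0],d=W[1],r=W[2],t=W[3]); s=sensors.observe()
print(s["eef_pos"],proj(W,[s["eef_pos"]]),"cam",ray(W,[(0,0)])[0],ray(W1,[(0,0)])[0])
print(tri(W1,(266.5,129),W,(259.5,150)))
g=cv2.cvtColor(im,cv2.COLOR_RGB2GRAY)
print(g[200,235:285]); print(g[140:165,259])
for n,a,b in (("BL",(255.7,94),(240.5,86)),("BR",(367.5,95.5),(452,91))): print(n,tri(W1,a,W,b))
E
```

```text
[0.464  0.0276 0.1406] [[259.0996 226.8144]] cam [0.4498 0.0934 0.3126] [0.4437 0.0875 0.4932]
(array([0.455 , 0.0693, 0.1104]), np.float64(0.0006095451167337576))
[179 179 180 180 182 179 160 108 103 104 102 103 103 102 102 103 105 112
 123 128 133 133 133 132 133 131 130 129 124 119 109 100  87  89  97  97
  98  96  97  95  96  96  97  97  95  96  96  96  97  96]
[ 99 100 100 100 101 100 100  99  91  81  79  77  78  79  79  84  97 107
 117 123 127 130 132 134 133]
BL (array([0.4327, 0.1076, 0.0927]), np.float64(0.0004313937360308193))
BR (array([0.5643, 0.1344, 0.1161]), np.float64(0.0016341585186481634))
```

```bash
python3 - <<'E'
from h import *
np.set_printoptions(precision=4,suppress=True)
S=cam("scene")
print("tcp@scene",proj(S,[[.464,.0276,.1406],[.464,.0276,.1306],[.454,.0276,.1406]]))
z=np.load("w1.npz"); W1=(z["K"],z["d"],z["r"],z["t"]); z=np.load("w3.npz"); W=(z["K"],z["d"],z["r"],z["t"])
ax=ray(W,[(260,194)])[1];print("axis",ax)
for zz in (.12,.13,.14,.15): print(zz,plane(W1,[(266.5,129.5),(266.5,170),(266,208.5)],zz)[:,:2].ravel(),plane(W,[(259.5,157),(259.5,200)],zz)[:,:2].ravel())
# spool as check: green blob centre in w1, top z=.048
E
```

```text
tcp@scene [[273.194  160.5707]
 [273.1658 163.0217]
 [272.5764 159.1972]]
axis [[ 0.0568 -0.2556 -0.9651]]
0.12 [ 0.4552  0.0692  0.4664  0.0208  0.4772 -0.0286] [0.4555 0.0661 0.4618 0.0383]
0.13 [ 0.4549  0.0697  0.4658  0.0225  0.4763 -0.0254] [0.4552 0.0675 0.4611 0.0411]
0.14 [ 0.4546  0.0702  0.4652  0.0243  0.4754 -0.0223] [0.4549 0.069  0.4605 0.044 ]
0.15 [ 0.4542  0.0706  0.4646  0.0261  0.4745 -0.0192] [0.4546 0.0704 0.4599 0.0469]
```

```bash
python3 - <<'E'
from h import *
np.set_printoptions(precision=1,suppress=True,linewidth=150)
S=cam("scene");W=cam("wrist");im=optics.grab_frame("scene");g=cv2.cvtColor(im,cv2.COLOR_RGB2GRAY)
w=cv2.cvtColor(optics.grab_frame("wrist"),cv2.COLOR_RGB2GRAY)
print("scene rows148-166 cols 262-290");print(g[148:167,262:290])
print("bar proj",proj(S,[[.4542,.0706,.15],[.4637,.0268,.15],[.4745,-.0192,.15]]).ravel())
for z in (.1406,.15,.16,.17): print(z,proj(W,[[.462,.0364,z],[.464,.0276,z]]).ravel(),proj(S,[[.464,.0276,z]]).ravel())
print("wrist col 250,259,268 rows 205-245");print(w[205:246,[245,250,255,259,262,268,273]].T)
E
```

```text
scene rows148-166 cols 262-290
[[121 138 153 153 152 153 152 110  49  49  49  49  50  51  50  50  50  50  50  62  87  95 135 154 154 156 155 154]
 [153 154 152 152 152 153 153 109  50  49  50  48  49  49  50  48  81 114 144 155 155 155 154 156 156 156 156 155]
 [153 154 153 153 154 153 151 107  51  48  49  49  51  50  50  49 127 156 155 154 154 155 155 156 157 157 156 154]
 [151 151 152 153 154 155 153 113  59  47  49  48  50  48  47  49 124 153 152 152 153 155 156 154 154 154 155 155]
 [151 150 151 153 153 154 153 123  73  50  52  50  51  50  50  50 125 152 153 154 153 154 154 155 154 153 153 155]
 [152 152 152 153 153 152 153 152 115  58  51  49  51  50  50  61 127 151 152 154 141 133 136 148 153 155 155 155]
 [150 149 149 150 150 152 153 154 155 123  73  53  52  50  78 109 132 136 137 127 115 109 102 134 153 153 154 154]
 [150 151 152 153 153 153 153 154 153 137 109  93 119 134 131 120 112 107  99  94  89  86  84 130 153 154 152 152]
 [152 151 152 153 153 154 153 146 137 136 127 115 108 102  96  91  88  86  83 101  93  80  92 136 154 154 154 154]
 [153 154 153 140 136 132 121 113 
[... 1864 characters left out ...]

   36  34  33  33  33]
 [132 132 132 132 133 132 132 132 133 130 132 132 131 131 132 131 132 131 132 131 130 131 125  86  57  51  49  50  48  49  48  47  48  48  48  46
   47  46  47  45  45]
 [128 129 128 127 127 127 127 127 127 127 127 127 127 126 128 126 127 126 126 126 125 126 121  83  52  42  41  41  39  41  40  41  40  40  41  39
   39  39  37  38  37]
 [ 93  93  92  93  92  92  92  92  91  91  92  90  90  91  90  90  90  89  91  89  85  92  91  63  41  35  35  33  35  32  32  34  32  31  32  29
   32  31  31  29  30]
 [ 96  97  97  97  95  97  98  98  98  97  97  97  98  97  96  96  96  96  95  96  96  96  93  62  39  34  31  34  33  34  33  31  31  31  30  31
   30  26  30  29  29]]
```

Both views put the real fingertips about 2 cm above the reported TCP height, and the fingers closed just above the bar. I'll reopen and lower in small steps, watching the force.

Request:
jog_arm(plan=[[0.04, 0, 0, 0, 0, 0, 0], [0.04, 0, 0, 0, 0, 0, 0], [0.04, 0, 0, 0, 0, 0, 0], [0.04, 0, 0, 0.006, 0, 0, 0], [0.04, 0, 0, 0.012, 0, 0, 0], [0.04, 0, 0, 0.012, 0, 0, 0]])

```text
t: 4.45
eef_pos: [0.4636, 0.0276, 0.1279]
tcp_rot: [-0.001, 0.624, 0.781, -0.0]
force: [-0.3, -0.2, 0.1]
opening: 0.0401
grip_force: 0.0
```

```bash
python3 - <<'E'
from h import *
np.set_printoptions(precision=1,suppress=True,linewidth=150)
s=sensors.observe();print(s["eef_pos"],s["force"],s["opening"])
S=cam("scene");im=optics.grab_frame("scene");g=cv2.cvtColor(im,cv2.COLOR_RGB2GRAY)
print(g[148:170,260:290]); 
y=np.array([.9764,.2158])
for sgn in (1,-1): print(sgn,proj(S,[[*(np.array([.464,.0276])+sgn*.029*y),.1286]]))
E
```

```text
[0.5 0.  0.1] [-0.3 -0.2  0.1] 0.04010374686386016
[[ 85 114 121 138 153 152 136  91  49  49  50  50  49  82  82  59  49  49  59  59  49  48  49  48  49  49  49  49  49  49]
 [145 152 154 153 152 151 136  89  51  51  49  49  48  79  71  50  48  50  56  56  50  49  49  49  49  49  49  48  50  49]
 [151 152 152 153 152 153 137  91  51  50  51  51  48  79  71  49  48  49  49  48  49  50  48  48  48  50  51  63  85  95]
 [153 152 151 151 151 154 137  91  50  51  47  50  51  79  73  48  49  49  49  49  49  49  51  63  86 114 143 153 154 154]
 [153 153 151 151 152 152 153 109  52  53  50  49  49  80  72  49  51  47  50  48  62 105 141 153 154 155 154 153 153 156]
 [152 153 153 152 151 153 153 114  59  50  51  51  52  81  74  49  48  47  48  50  60 129 140 132 136 148 155 155 155 154]
 [152 151 150 149 150 150 151 136  96  70  85  96 134 137  91  52  49  50  49  50  57 101 115 109 103 134 154 153 153 154]
 [151 152 151 150 151 152 153 152 153 153 152 153 153 137  90  50  50  50  50  50  56  79  89  86  84 131 153 153 153 152]
 [150 151 152 152 152 152 153 153 153 146 136 136 127  95  63  49
[... 994 characters left out ...]
92  92  91  92  91  90  90  90  90  92  91  91]
 [143 111  87 114 136 130 116 101  93  93  93  92  92  91  91  91  91  91  92  90  89  90  90  92  90  91  89  90  91  91]
 [125  93  86  86  91  93  94  94  93  93  91  91  92  91  91  92  91  90  90  90  91  90  90  90  91  90  91  89  90  90]
 [ 91  87  86  82  88  93  94  92  92  93  92  92  90  91  91  91  92  91  91  90  90  90  90  91  91  91  91  91  91  91]
 [ 95  93  91  92  93  93  92  92  93  92  92  92  91  91  92  90  90  90  91  90  91  92  90  91  90  90  90  90  90  90]
 [ 95  94  95  93  92  93  92  93  91  93  93  92  90  91  89  90  90  92  91  90  90  89  90  91  89  90  91  91  92  90]]
1 [[276.7 167.3]]
-1 [[269.7 159.8]]
```

Request:
jog_arm(plan=[[0.04, 0, 0, 0.006, 0, 0, 0], [0.04, 0, 0, 0.012, 0, 0, 0], [0.04, 0, 0, 0.016, 0, 0, 0], [0.02, 0, 0, 0.016, 0, 0, 0], [0.0, 0, 0, 0.016, 0, 0, 0], [0.0, 0, 0, 0.016, 0, 0, 0], [0.0, 0, 0, 0.016, 0, 0, 0], [0.0, 0, 0, 0.016, 0, 0, 0]])

```text
t: 5.5
eef_pos: [0.4635, 0.0275, 0.1125]
tcp_rot: [-0.0, 0.624, 0.781, -0.0]
force: [-5.0, -2.5, 2.8]
opening: 0.0077
grip_force: 30.0
```

```bash
python3 - <<'E'
from h import *
np.set_printoptions(precision=3,suppress=True,linewidth=150)
s=sensors.observe();print(s["eef_pos"],s["force"],s["opening"],s["wrist_torque"],s["joints"])
im=optics.grab_frame("scene");g=cv2.cvtColor(im,cv2.COLOR_RGB2GRAY)
print(g[150:170,266:286])
E
```

```text
[0.463 0.027 0.113] [-5.005 -2.486  2.795] 0.007702486154596379 [-0.341  0.575 -0.002] [-0.196  0.341  1.684 -0.001  1.118 -0.419]
[[154 152 114  58  48  49  47  50  50  49  47  49  49  47  48  48  47  47  48  46]
 [154 154 124  73  49  47  51  49  49  49  49  49  48  50  50  49  49  48  49  49]
 [153 152 124  73  49  50  50  50  49  50  50  49  53  52  52  47  49  49  49  49]
 [153 152 122  71  49  50  50  50  49  48  48  53  57  55  52  49  49  48  50  49]
 [151 152 124  73  49  50  49  50  51  50  50  48  51  51  47  49  47  48  50  48]
 [153 152 123  71  50  50  50  49  50  52  48  50  50  48  50  50  50  53  58  83]
 [153 152 123  78  71  69  57  51  50  51  49  50  49  58  65  89  88  81  93 136]
 [135 132 121 113 107  87  58  50  50  51  49  50  84 134 153 153 124  90  91 134]
 [103  98  92  90  86  73  57  49  50  50  49  48 102 142 153 152 124  90  90 133]
 [ 88  84  99  87  55  50  50  51  51  51  51  49 101 139 151 152 123  91  91 135]
 [137 154 153 153 114  67  57  51  50  49  50  49  99 140 152 153 118  82 101 137]
 [152 152 151 152 152 123  72  50  49  52  51  63 127 152 151 138 102  83  87  90]
 [151 152 153 154 154 153 111  63  82  93 130 143 126 113  98  90  87  83  85  89]
 [155 153 153 155 153 153 152 132 118 114 100  91  90  91  91  91  89  87  86  90]
 [152 152 139 125 122 109  94  92  91  91  91  91  91  92  92  90  91  90  91  90]
 [115 100  93  92  92  92  92  93  91  90  91  90  92  91  91  91  90  89  90  92]
 [ 95  93  93  94  91  91  91  91  92  91  90  90  91  91  92  90  90  90  90  91]
 [ 92  93  91  92  92  92  91  92  90  92  91  90  90  90  90  91  90  89  90  90]
 [ 92  92  93  93  91  90  90  91  90  89  91  90  90  90  90  92  89  91  89  90]
 [ 95  93  92  92  91  91  91  90  90  90  91  90  89  91  91  91  90  90  90  89]]
```

Request:
jog_arm(plan=[[0.0, 0, 0.003, -0.008, 0, 0, 0], [0.0, 0, 0.007, -0.016, 0, 0, 0], [0.0, 0, 0.012, -0.024, 0, 0, 0], [0.0, 0, 0.017, -0.031, 0, 0, 0], [0.0, 0, 0.022, -0.038, 0, 0, 0], [0.0, 0, 0.028, -0.045, 0, 0, 0], [0.0, 0, 0.034, -0.051, 0, 0, 0], [0.0, 0, 0.041, -0.057, 0, 0, 0], [0.0, 0, 0.048, -0.062, 0, 0, 0], [0.0, 0, 0.056, -0.067, 0, 0, 0], [0.0, 0, 0.063, -0.071, 0, 0, 0], [0.0, 0, 0.071, -0.075, 0, 0, 0]])

```text
t: 7.05
eef_pos: [0.5335, 0.043, 0.1896]
tcp_rot: [0.001, 0.624, 0.781, -0.0]
force: [-5.9, -4.9, 6.7]
opening: 0.0077
grip_force: 30.0
```

Request:
jog_arm(plan=[[0.0, 0, 0.008, -0.003, 0, 0, 0], [0.0, 0, 0.017, -0.006, 0, 0, 0], [0.0, 0, 0.025, -0.008, 0, 0, 0], [0.0, 0, 0.034, -0.01, 0, 0, 0], [0.0, 0, 0.042, -0.011, 0, 0, 0], [0.0, 0, 0.051, -0.012, 0, 0, 0], [0.0, 0, 0.06, -0.012, 0, 0, 0], [0.0, 0, 0.069, -0.011, 0, 0, 0], [0.0, 0, 0.078, -0.01, 0, 0, 0], [0.0, 0, 0.087, -0.009, 0, 0, 0], [0.0, 0, 0.095, -0.006, 0, 0, 0], [0.0, 0, 0.103, -0.003, 0, 0, 0]])

```text
t: 8.55
eef_pos: [0.6348, 0.0657, 0.1914]
tcp_rot: [0.001, 0.624, 0.781, 0.0]
force: [-2.1, -5.6, 1.4]
opening: 0.008
grip_force: 30.0
```

Request:
jog_arm(plan=[[0.03, 0, 0, 0, 0, 0, 0], [0.03, 0, 0, 0, 0, 0, 0], [0.03, 0, 0, 0, 0, 0, 0], [0.03, 0, 0, 0, 0, 0, 0], [0.03, 0, 0, -0.03, 0, 0, 0], [0.03, 0, 0, -0.07, 0, 0, 0], [0.03, 0, 0, -0.1, 0, 0, 0], [0.03, 0, 0, -0.1, 0, 0, 0]])

```text
t: 9.55
eef_pos: [0.6342, 0.0661, 0.2927]
tcp_rot: [0.002, 0.624, 0.781, 0.001]
force: [0.4, -0.5, 0.2]
opening: 0.03
grip_force: 0.0
```

Request:
jog_arm(plan=[[0.035, 0, -0.05, -0.01, 0, 0, 0], [0.035, 0, -0.118, -0.01, 0, 0, -1.566], [0.035, 0, -0.118, -0.01, 0, 0, -1.566], [0.035, 0, -0.118, -0.01, 0, 0, -1.566], [0.035, 0, -0.118, -0.01, 0, 0, -1.566], [0.035, 0, -0.118, -0.01, 0, 0, -1.566], [0.035, 0, -0.118, -0.01, 0, 0, -1.566], [0.035, 0, -0.118, -0.01, 0, 0, -1.566], [0.035, 0, -0.118, -0.01, 0, 0, -1.566], [0.035, 0, -0.118, -0.01, 0, 0, -1.566], [0.035, 0, -0.118, -0.01, 0, 0, -1.566], [0.035, 0, -0.118, -0.01, 0, 0, -1.566]])

```text
t: 11.05
eef_pos: [0.5184, 0.04, 0.2999]
tcp_rot: [-0.001, -0.108, 0.994, 0.0]
force: [0.6, -0.6, -0.3]
opening: 0.035
grip_force: 0.0
```

```bash
python3 - <<'E'
from h import *
np.set_printoptions(precision=4,suppress=True,linewidth=150)
s=sensors.observe(); W=cam("wrist"); w=optics.grab_frame("wrist"); sc=optics.grab_frame("scene")
print(s["eef_pos"],s["tcp_rot"],s["joints"],s["opening"])
np.savez("w4.npz",im=w,K=W[0],d=W[1],r=W[2],t=W[3],e=s["eef_pos"])
c=cv2.resize(sc[90:230,190:340],(411,384),interpolation=cv2.INTER_CUBIC)
cv2.imwrite("pics/w4.png",cv2.cvtColor(np.hstack([w[:, 62:450],c]),cv2.COLOR_RGB2BGR))
yaw=.2175;O=np.array([.5193,.0391,0]);Q=R.from_rotvec([0,0,yaw])
for y in (.032,-.032): print(y,proj(W,[Q.apply([x,y,.1])+O for x in (-.022,.022)]))
print("rim",proj(W,[Q.apply([x,y,.105])+O for x,y in ((-.07,.085),(.07,.085),(.07,-.085),(-.07,-.085))]))
E
```

```text
[0.5184 0.04   0.2999] [-0.0005 -0.1082  0.9941  0.0002] [-0.151   0.2788  1.1972  0.      1.6668 -1.9386] 0.03503806658839052
0.032 [[285.0546 149.7729]
 [284.3675 184.7236]]
-0.032 [[232.795  149.833 ]
 [233.6289 184.786 ]]
rim [[331.2708 109.4183]
 [324.9667 221.8053]
 [193.1504 221.9789]
 [186.371  109.5722]]
```

View pics/w4.png

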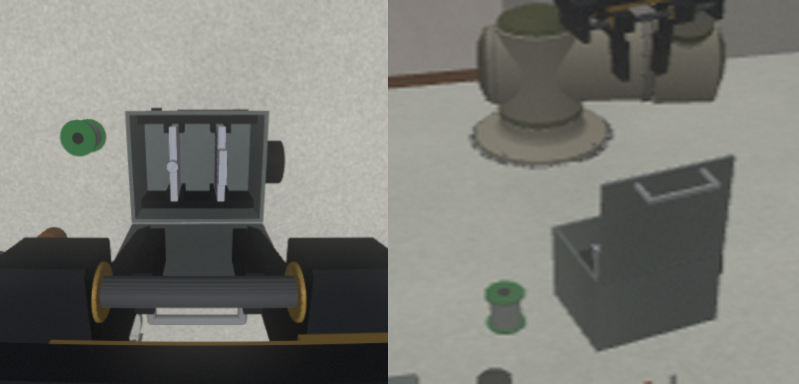

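The flap stands upright. The blank with the knob is at column 235, so it is in slot y=-32. The filter with the long tab is at column 283, so it is in slot y=+32. Next I measure the tab.

```bash
python3 - <<'E'
from h import *
np.set_printoptions(precision=4,suppress=True,linewidth=170)
z=np.load("w4.npz"); W=(z["K"],z["d"],z["r"],z["t"]); g=cv2.cvtColor(z["im"],cv2.COLOR_RGB2GRAY); e=z["e"]
print(g[120:208:4,272:296])
E
```

```text
[[ 48  48  48  48  47  47  48  48  47  46  46  46  47  46  49  49  49  49  48  48  45  48  49  48]
 [ 52  47  46  46  47  57  79  90  91  89  90  89  81  60  44  43  44  46  46  47  57  76  85  85]
 [ 53  43  46  43  44  54  75  93 120 152 155 157 160 160 155 133  62  45  45  46  58  83  94  97]
 [ 87  62  54  53  52  50  63  89 126 154 157 158 159 159 155 135  72  52  55  54  65  85  95  95]
 [ 96  96  96  96  89  66  58  86 127 152 156 158 160 159 155 144 100  94  96  96  94  96  95  94]
 [ 96  95  96  95  88  58  66  95 130 151 156 157 160 159 155 142 102  94  93  94  95  95  95  95]
 [ 93  94  94  95  89  68  64  93 132 151 155 157 159 157 146 118  94  91  93  93  94  94  95  94]
 [ 95  94  95  93  85  55  62  96 127 128 129 131 132 130 126 112  95  92  94  93  94  94  93  94]
 [ 93  92  92  90  76  55  62  81  93 125 154 155 155 155 156 157 146 100  94  92  92  92  95  94]
 [ 92  92  92  94  86  59  58  80  95 129 155 156 155 155 157 158 149 105  94  93  93  93  92  92]
 [ 92  93  93  92  84  56  65  90  96 131 153 156 155 155 157 158 146  89  90  92  92  91  92  92]
 [ 92  93  
[... 378 characters left out ...]
1  91]
 [ 91  92  93  89  76  55  66  83 106 155 156 155 154 155 157 153 127  96  91  90  90  90  91  90]
 [ 41  35  37  53  72  56  72  96 124 152 157 155 155 156 158 149 121  96  92  92  91  91  91  91]
 [ 35  31  30  35  47  61  70 108 150 154 154 155 156 155 137  59  32  43  73  90  90  91  90  89]
 [ 29  32  32  31  34  53  80 112 151 153 155 154 156 147 110  49  33  34  30  31  32  29  30  31]
 [ 28  32  30  31  31  37  65 110 150 154 155 154 154 146 102  45  34  32  31  31  29  31  30  31]
 [ 29  28  30  31  30  31  50 102 149 152 152 152 152 140  82  39  31  32  32  33  31  32  32  34]
 [ 28  31  29  29  29  30  32  31  30  31  29  31  31  31  33  33  31  30  33  32  31  33  33  32]]
```

Request:
jog_arm(plan=[[0.035, 0, 0.031, 0.05, 0, 0, 0], [0.035, 0, 0.031, 0.1, 0, 0, 0], [0.035, 0, 0.031, 0.14, 0, 0, 0], [0.035, 0, 0.031, 0.17, 0, 0, 0], [0.035, 0, 0.031, 0.19, 0, 0, 0], [0.035, 0, 0.031, 0.21, 0, 0, 0], [0.035, 0, 0.031, 0.225, 0, 0, 0], [0.035, 0, 0.031, 0.236, 0, 0, 0], [0.035, 0, 0.031, 0.246, 0, 0, 0], [0.035, 0, 0.031, 0.246, 0, 0, 0], [0.035, 0, 0.031, 0.246, 0, 0, 0]])

```text
t: 12.52
eef_pos: [0.5121, 0.0702, 0.0549]
tcp_rot: [0.0, -0.109, 0.994, -0.0]
force: [0.1, -0.3, -0.4]
opening: 0.035
grip_force: 0.0
```

Request:
jog_arm(plan=[[0.02, 0, 0, 0, 0, 0, 0], [0.0, 0, 0, 0, 0, 0, 0], [0.0, 0, 0, 0, 0, 0, 0], [0.0, 0, 0, 0, 0, 0, 0], [0.0, 0, 0, 0, 0, 0, 0], [0.0, 0, 0, 0, 0, 0, 0]])

```text
t: 13.28
eef_pos: [0.512, 0.0702, 0.0547]
tcp_rot: [0.0, -0.109, 0.994, -0.0]
force: [1.2, -0.9, 3.0]
opening: 0.0098
grip_force: 30.0
```

Request:
jog_arm(plan=[[0.0, 0, 0, -0.01, 0, 0, 0], [0.0, 0, 0, -0.02, 0, 0, 0], [0.0, 0, 0, -0.035, 0, 0, 0], [0.0, 0, 0, -0.05, 0, 0, 0], [0.0, 0, 0, -0.065, 0, 0, 0], [0.0, 0, 0, -0.08, 0, 0, 0], [0.0, 0, 0, -0.095, 0, 0, 0], [0.0, 0, 0, -0.11, 0, 0, 0], [0.0, 0, 0, -0.125, 0, 0, 0], [0.0, 0, 0, -0.14, 0, 0, 0], [0.0, 0, 0, -0.15, 0, 0, 0], [0.0, 0, 0, -0.15, 0, 0, 0]])

```text
t: 14.78
eef_pos: [0.512, 0.0703, 0.2052]
tcp_rot: [0.001, -0.109, 0.994, -0.0]
force: [0.6, -0.4, -0.7]
opening: 0.0096
grip_force: 30.0
```

```bash
python3 - <<'E'
from h import *
np.set_printoptions(precision=4,suppress=True,linewidth=150)
s=sensors.observe(); W=cam("wrist"); w=optics.grab_frame("wrist"); sc=optics.grab_frame("scene"); tp=optics.grab_frame("top")
print(s["eef_pos"],s["tcp_rot"],s["joints"],s["opening"],s["force"],s["wrist_torque"])
np.savez("w5.npz",sc=sc,tp=tp)
k=lambda a,x,y,ww,h,W_,H_:cv2.resize(a[y:y+h,x:x+ww],(W_,H_),interpolation=cv2.INTER_CUBIC)
a=np.hstack([k(sc,225,95,100,75,400,300),k(sc,122,160,80,60,400,300)]); b=np.hstack([k(w,60,0,400,300,400,300),k(tp,330,195,80,60,400,300)])
cv2.imwrite("pics/w5.png",cv2.cvtColor(np.vstack([a,b]),cv2.COLOR_RGB2BGR))
E
```

```text
[0.512  0.0703 0.2052] [ 0.0006 -0.109   0.994  -0.0001] [-0.093   0.3268  1.4002  0.      1.4133 -1.8821] 0.00955015990452494 [ 0.6096 -0.4203 -0.7352] [ 0.0493 -0.1419 -0.0579]
```

View pics/w5.png

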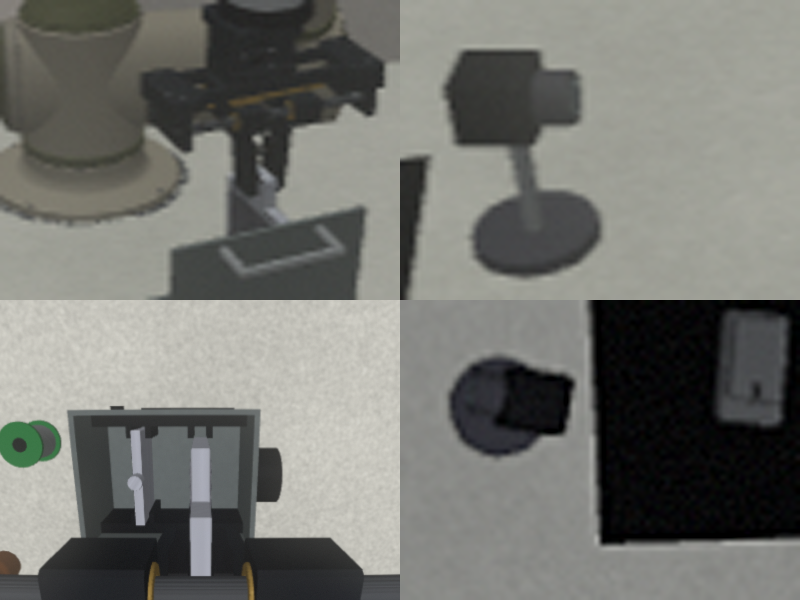

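Request:
jog_arm(plan=[[0.0, 0.008, -0.028, -0.015, 0, 0, 0], [0.0, 0.016, -0.056, -0.03, 0, 0, 0], [0.0, 0.025, -0.084, -0.03, 0, 0, 0], [0.0, 0.033, -0.112, -0.03, 0, 0, 0], [0.0, 0.041, -0.14, -0.03, 0, 0, 0.05], [0.0, 0.05, -0.168, -0.03, 0, 0, 0.1], [0.0, 0.058, -0.196, -0.03, 0, 0, 0.16], [0.0, 0.066, -0.224, -0.03, 0, 0, 0.22], [0.0, 0.075, -0.252, -0.03, 0, 0, 0.28], [0.0, 0.083, -0.28, -0.03, 0, 0, 0.33], [0.0, 0.09, -0.308, -0.03, 0, 0, 0.35], [0.0, 0.09, -0.308, -0.03, 0, 0, 0.35]])

```text
t: 16.42
eef_pos: [0.4903, -0.2512, 0.2336]
tcp_rot: [-0.001, 0.067, 0.998, 0.0]
force: [0.5, 1.7, -1.4]
opening: 0.0095
grip_force: 30.0
```

```bash
python3 - <<'E'
from h import *
np.set_printoptions(precision=4,suppress=True,linewidth=150)
s=sensors.observe(); W=cam("wrist"); w=optics.grab_frame("wrist")
print(s["eef_pos"],s["tcp_rot"],s["joints"],s["opening"],ray(W,[(260,194)]))
np.savez("w6.npz",im=w,K=W[0],d=W[1],r=W[2],t=W[3],e=s["eef_pos"])
cv2.imwrite("pics/w6.png",cv2.resize(cv2.cvtColor(w,cv2.COLOR_RGB2BGR),(768,576),interpolation=cv2.INTER_CUBIC))
E
```

```text
[ 0.4903 -0.2512  0.2336] [-0.0006  0.067   0.9978  0.0004] [-0.6884  0.3685  1.252  -0.0001  1.5226 -2.1251] 0.009519942444158814 (array([ 0.4247, -0.2421,  0.4057]), array([[ 0.259 , -0.0345, -0.9653]]))
```

View pics/w6.png

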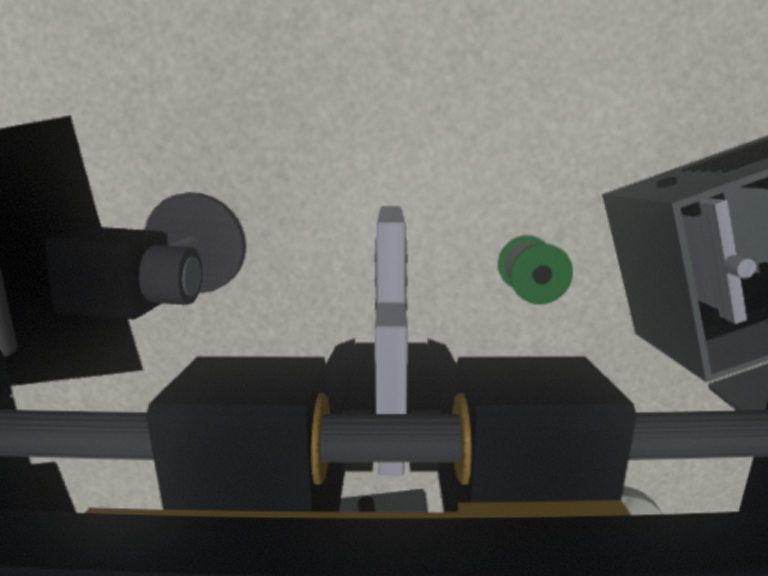

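The wrist view shows the plate held upright over the free bench. The inspection camera is to the left: foot centre about (196,243), lens face about (190,275), in the 768-wide picture. I'll refine these numerically.

```bash
python3 - <<'E'
from h import *
np.set_printoptions(precision=4,suppress=True,linewidth=190)
z=np.load("w6.npz"); W=(z["K"],z["d"],z["r"],z["t"]); g=cv2.cvtColor(z["im"],cv2.COLOR_RGB2GRAY)
# foot rim: first dark->bright crossing going outward from its centre
c=np.array([131,162.]);P=[]
G=cv2.GaussianBlur(g.astype(np.float32),(3,3),0)
for a in np.radians(np.arange(-150,60,5)):
    r=np.arange(22,42,.25); q=c+r[:,None]*[np.cos(a),np.sin(a)]
    v=cv2.remap(G,np.float32(q[:,:1]),np.float32(q[:,1:]),cv2.INTER_LINEAR).ravel(); k=np.nonzero(v>95)[0]
    if len(k): P.append(q[k[0]])
P=np.array(P)
from scipy.optimize import least_squares
for zz in (.0,.006,.012):
    B=plane(W,P,zz)[:,:2]; f=least_squares(lambda p:np.hypot(*(B-p[:2]).T)-p[2],[.46,-.42,.045],loss="soft_l1",f_scale=.001); print("foot",zz,f.x,np.sqrt(np.mean(f.fun**2)))
print("lens patch x110-140,y160-206 step2");print(g[160:208:2,90:142:2])
L=plane(W,[(190.5/1.5,275.5/1.5)],.12);print("lens",L)
E
```

```text
foot 0.0 [ 0.4649 -0.4255  0.0455] 0.0004406829010673676
foot 0.006 [ 0.4643 -0.4228  0.0448] 0.00043410805287718505
foot 0.012 [ 0.4637 -0.42    0.0442] 0.00042753618383344267
lens patch x110-140,y160-206 step2
[[ 27  29  26  30  28  30  28  31  30  31  30  57  60  61  64  67  71  71  69  67  66  64  61  61  63  60]
 [ 25  26  25  27  28  27  29  27  29  31  32  56  65  69  69  68  67  66  65  63  63  62  62  62  61  62]
 [ 27  29  27  27  25  36  43  44  44  44  43  45  49  51  53  52  54  55  54  56  59  61  61  62  63  61]
 [ 23  25  26  25  43  49  50  49  49  50  47  49  49  47  46  47  46  44  41  41  48  60  62  61  61  63]
 [ 26  25  25  35  52  51  51  52  51  51  50  52  51  50  50  50  49  42  39  40  40  54  61  61  61  61]
 [ 23  24  30  51  55  53  54  54  54  54  54  54  54  53  53  53  45  40  42  46  39  43  58  61  60  60]
 [ 24  23  35  54  56  55  56  56  56  55  55  55  56  56  55  52  38  45  64  57  56  42  58  61  61  62]
 [ 24  24  48  56  56  57  57  57  57  56  55  56  58  56  55  49  39  68  60  58  58  53  51  61  60  61]
 [ 22  26  52  55  57  58  57  5
[... 1013 characters left out ...]
 59  49  69  77 101 106]
 [ 23  20  28  48  50  52  52  51  52  52  55  56  56  55  57  45  41  55  59  58  47 117 146 152 154 153]
 [ 24  27  24  35  45  47  47  48  50  51  52  52  53  53  55  52  41  42  45  43  59 149 154 157 156 152]
 [ 25  27  24  27  31  41  42  45  44  47  48  48  49  52  52  53  43  43  41  45 140 154 153 153 154 154]
 [ 27  27  25  27  27  28  29  33  60 102 109  94  78  79  68  66  60  59  91 138 156 157 156 153 153 156]
 [ 28  25  27  27  27  27  45 105 152 152 154 159 155 158 158 156 148 148 158 166 161 156 151 153 160 163]
 [ 27  27  27  27  29  62 143 158 159 154 155 160 156 154 153 155 153 153 151 157 162 155 151 151 158 161]]
lens [[ 0.4736 -0.3795  0.12  ]]
```

```bash
python3 - <<'E'
from h import *
np.set_printoptions(precision=4,suppress=True,linewidth=190)
z=np.load("w6.npz"); W=(z["K"],z["d"],z["r"],z["t"]); im=z["im"]
S=cam("scene");T=cam("top"); d=np.load("w5.npz")
L=plane(W,[(127.2,183.5),(97.5,185)],.12);v=L[0]-L[1];print("tube",L,np.degrees(np.arctan2(v[0],v[1])))
print("scene lens",plane(S,[(157.0,179.0)],.12))
# housing mask in top view: black blob
g=cv2.cvtColor(d["tp"],cv2.COLOR_RGB2GRAY); m=np.uint8(g<22)*255
m[:,366:]=0; m[:,:340]=0; m[:205]=0; m[230:]=0
c=max(cv2.findContours(m,0,2)[0],key=cv2.contourArea);r=cv2.minAreaRect(c);print("top rect",r)
q=plane(T,cv2.boxPoints(r),.145);print(q, [np.linalg.norm(q[i]-q[i-1]) for i in range(4)], [np.degrees(np.arctan2(*(q[i]-q[i-1])[:2])) for i in range(4)])
# scene: housing top/bottom edges & lens tube profile
s=cv2.cvtColor(d["sc"],cv2.COLOR_RGB2GRAY);print(s[168:192:1,128:162])
E
```

```text
tube [[ 0.4735 -0.3792  0.12  ]
 [ 0.4709 -0.4091  0.12  ]] 4.915959648706308
scene lens [[ 0.4695 -0.3782  0.12  ]]
top rect ((356.441162109375, 214.7646942138672), (13.124293327331543, 12.14810562133789), 12.528807640075684)
[[ 0.4419 -0.3964  0.145 ]
 [ 0.4906 -0.4094  0.145 ]
 [ 0.4774 -0.4622  0.145 ]
 [ 0.4287 -0.4491  0.145 ]] [np.float64(0.0542955890938869), np.float64(0.0504006321254466), np.float64(0.0544387751744137), np.float64(0.050420086855385376)] [np.float64(13.976101781052291), np.float64(104.91375888257274), np.float64(-166.0416971524987), np.float64(-74.92386806081933)]
[[157 157 157 158 159 160 158 157 158 159 158 156 156 158 157 158 159 160 160 160 160 159 158 159 158 158 157 158 157 157 158 160 158 154]
 [156 157 158 158 159 159 159 158 159 159 156 157 158 157 157 158 157 157 157 159 160 158 159 157 157 158 159 158 158 155 156 157 156 156]
 [159 158 159 160 157 141  97  59  58  58  60  61  60  61  61  62  61  64  63  63  65  87 135 157 158 159 158 157 158 158 157 158 157 155]
 [159 158 156 158 157 122  64  58  58  59  61  59  62  60  61  61  63  62  64  64  64  
[... 2132 characters left out ...]
157]
 [161 162 161 161 131  76  51  50  50  50  51  50  52  52  54  54  53  55  56  58  56 102 144 158 158 159 161 163 159 158 158 157 156 157]
 [159 158 160 161 132  78  51  52  51  53  52  54  52  55  55  53  53  55  57  57  65 131 159 160 158 158 159 159 159 158 158 156 157 156]
 [158 158 159 159 159 143 128 127 127 125 126 125 125 125 124 107  83  77  76  81 133 160 160 160 159 158 157 157 156 156 157 156 156 155]
 [157 158 160 159 159 159 159 161 160 161 159 158 156 155 155 136 104  88  87  93 134 159 157 158 158 156 156 157 156 154 153 154 156 157]
 [137 162 161 160 159 160 159 159 160 158 160 159 159 156 155 139 103  89  86  82 130 156 156 156 156 156 156 158 157 158 158 157 157 156]]
```

Request:
jog_arm(plan=[[0.0, -0.002, -0.005, 0.015, 0, 0, 0.02], [0.0, -0.004, -0.01, 0.035, 0, 0, 0.04], [0.0, -0.006, -0.015, 0.055, 0, 0, 0.066], [0.0, -0.008, -0.02, 0.075, 0, 0, 0.066], [0.0, -0.008, -0.02, 0.09, 0, 0, 0.066], [0.0, -0.008, -0.02, 0.099, 0, 0, 0.066], [0.0, -0.008, -0.02, 0.099, 0, 0, 0.066], [0.0, -0.008, -0.02, 0.099, 0, 0, 0.066]])

```text
t: 17.48
eef_pos: [0.4963, -0.2709, 0.1362]
tcp_rot: [0.001, 0.099, 0.995, -0.0]
force: [0.2, -0.1, -0.7]
opening: 0.0101
grip_force: 30.0
```

```bash
python3 - <<'E'
from h import *
np.set_printoptions(precision=4,suppress=True,linewidth=150)
s=sensors.observe(); W=cam("wrist"); w=optics.grab_frame("wrist");sc=optics.grab_frame("scene")
print(s["eef_pos"],s["tcp_rot"],s["force"],s["opening"],ray(W,[(260,194)]))
np.savez("w7.npz",im=w,sc=sc,K=W[0],d=W[1],r=W[2],t=W[3],e=s["eef_pos"])
a=cv2.resize(w[60:260,0:300],(600,400),interpolation=cv2.INTER_CUBIC); a=np.uint8(255*(np.clip(a/255,0,1))**.55)
b=cv2.resize(sc[130:220,120:255],(300,200),interpolation=cv2.INTER_CUBIC)
k=np.zeros((600,800,3),np.uint8);k[:400,:600]=a;k[400:,:300]=b;k[400:,300:800]=cv2.resize(w[184:384,0:500],(500,200))
cv2.imwrite("pics/w7.png",cv2.cvtColor(k,cv2.COLOR_RGB2BGR))
E
```

```text
[ 0.4963 -0.2709  0.1362] [ 0.0005  0.0987  0.9951 -0.0004] [ 0.1985 -0.131  -0.7379] 0.010051309968704424 (array([ 0.431 , -0.2572,  0.3082]), array([[ 0.2582, -0.0526, -0.9647]]))
```

View pics/w7.png

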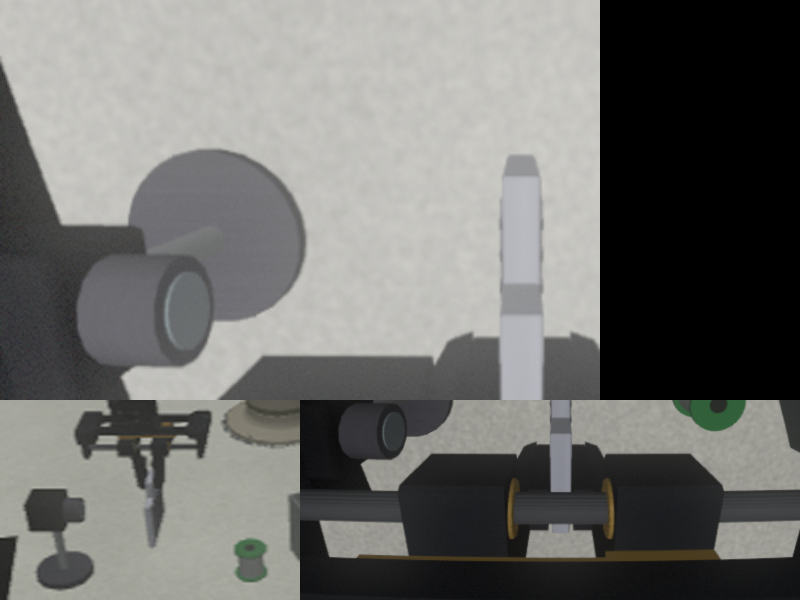

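The lens ring is at about (93.7,215) in wrist pixels, the tube outline is clear, and the plate is upright. I'll compute the axis from the tube's silhouette lines and the foot.

```bash
python3 - <<'E'
from h import *
from scipy.optimize import least_squares
np.set_printoptions(precision=4,suppress=True,linewidth=190)
z=np.load("w7.npz"); W=(z["K"],z["d"],z["r"],z["t"]); im=z["im"]; g=cv2.cvtColor(im,cv2.COLOR_RGB2GRAY); G=cv2.GaussianBlur(g.astype(np.float32),(3,3),0)
def vedge(cols,r0,r1,sign):
    out=[]
    for c in cols:
        r=np.arange(r0,r1,.1); v=cv2.remap(G,np.float32(0*r+c).reshape(-1,1),np.float32(r).reshape(-1,1),cv2.INTER_LINEAR).ravel()
        out.append((c,r[np.argmax(sign*np.gradient(v))]))
    return np.array(out)
up=vedge(range(58,74),182,192,1); up2=vedge(range(76,90),182,192,-1); lo=vedge(range(62,90,2),237,248,1)
print(up[:,1],up2[:,1],lo[:,1]); print(g[180:194,56:92:3]); 
# glass: bluish-bright disc; ellipse fit
m=np.uint8((g>50))*255
def normal(P):
    o,v=ray(W,P); v/=np.linalg.norm(v,axis=1)[:,None]; return np.linalg.svd(v)[2][2]
for U in (up[up[:,1]<189],up2):
    d=np.cross(normal(U),normal(lo)); d/=np.linalg.norm(d); d*=np.sign(d[1]); print("axis",d,np.degrees(np.arctan2(d[0],d[1])))
# foot rim
c=np.array([109,177.]);P=[]
for a in np.radians(np.arange(-150,75,5)):
    r=np.arange(30,60,.25); q=c+r[:,None]*[np.cos(a),np.sin(a)]
    v=cv2.remap(G,np.float32(q[:,:1]),np.float32(q[:,1:]),cv2.INTER_LINEAR).ravel(); k=np.nonzero(v>95)[0]
    if len(k): P.append(q[k[0]])
for zz in (0,.006,.012):
    B=plane(W,P,zz)[:,:2]; f=least_squares(lambda p:np.hypot(*(B-p[:2]).T)-p[2],[.46,-.42,.045],loss="soft_l1",f_scale=.001); print("foot",zz,f.x,np.sqrt(np.mean(f.fun**2)))
print("lens",plane(W,[(93.7,215.2),(94.2,215)],.12))
# plate: tab/plate top edges at rows ; plate top z = eef-.0147+.035
zt=z["e"][2]-.0147+.035
for r in (150,160,170,180,195): 
    row=G[r,240:285]; dd=np.gradient(row); l=240+np.argmax(dd); rr=240+np.argmin(dd); print(r,l,rr,plane(W,[((l+rr)/2,r)],zt)[0])
print("far end top px",g[130:156:2,260])
E
```

```text
[186.2 186.2 186.2 186.2 186.2 186.2 186.2 186.2 186.2 186.2 186.2 186.2 186.2 186.2 187.2 190.2] [186.2 186.2 186.2 186.2 186.2 186.2 186.2 186.2 186.2 186.2 186.2 186.2 186.2 186.2] [246.2 245.2 243.2 242.2 242.2 242.2 242.2 243.2 243.2 243.2 243.2 243.2 243.2 243.2]
[[23 28 27 28 26 28 56 56 57 57 65 68]
 [26 24 24 23 25 25 56 57 56 64 67 65]
 [27 26 25 24 25 24 56 56 62 67 65 64]
 [26 23 26 23 24 26 56 61 67 67 65 63]
 [22 24 25 25 25 25 59 66 66 64 63 62]
 [24 23 24 26 22 25 65 65 65 62 61 59]
 [25 25 25 25 25 24 60 60 57 57 59 58]
 [35 34 35 35 34 35 46 46 47 43 47 45]
 [40 39 40 38 41 37 40 39 41 40 38 34]
 [42 43 41 41 42 41 39 39 39 39 39 33]
 [42 43 41 44 43 43 43 44 42 41 37 32]
 [45 44 44 43 44 43 43 44 43 41 35 34]
 [44 45 44 45 45 44 44 45 44 40 35 32]
 [44 46 46 47 46 47 45 45 44 39 33 32]]
axis [ 0.3168  0.8179 -0.4803] 21.170862459225958
axis [ 0.2664  0.9047 -0.3325] 16.405950492713046
foot 0 [ 0.465  -0.4259  0.0459] 0.0005019077091321716
foot 0.006 [ 0.4643 -0.4226  0.045 ] 0.0004920736226886987
foot 0.012 [ 0.4637 -0.4193  0.0441] 0.000482243039699435
lens [[ 0.4739 -0.3789  0.12  ]
 [ 0.4739 -0.3785  0.12  ]]
150 270 250 [ 0.4493 -0.261   0.1565]
160 271 249 [ 0.4542 -0.262   0.1565]
170 272 249 [ 0.4593 -0.2627  0.1565]
180 271 249 [ 0.4643 -0.264   0.1565]
195 271 249 [ 0.4721 -0.2656  0.1565]
far end top px [162 164 165 159 102  98  98  97  97 125 144 145 146]
```

```bash
python3 - <<'E'
from h import *
np.set_printoptions(precision=4,suppress=True)
z=np.load("w7.npz"); W=(z["K"],z["d"],z["r"],z["t"])
for P in ([(58,186.3),(90,186.5)],[(70,242.2),(89,243.2)],[(68,242.2),(90,243.2)]):
    o,v=ray(W,P); n=np.cross(v[0],v[1]); d=np.cross(n,[0,0,1]); d*=np.sign(d[1]); print(np.degrees(np.arctan2(d[0],d[1])))
# tube centre line: silhouettes' mid at front vs back; and plate ends at its top height
e=z["e"]; zt=e[2]-.0147+.035
print("far end",plane(W,[(260.5,148.5)],zt)); 
# scene check of plate bottom: expected mid/corners
S=cam("scene"); q=R.from_rotvec([0,0,np.radians(-11.3)])
for p in ([.05,0,-.035],[-.05,0,-.035],[.05,0,.035],[-.05,0,.035]): print(p,proj(S,[q.apply(p)+[e[0],e[1],e[2]-.0147]]))
g=cv2.cvtColor(z["sc"],cv2.COLOR_RGB2GRAY); print(g[158:206:2,172:204:1])
E
```

```text
11.785435780349978
13.940782045080798
13.501270193728573
far end [[ 0.4486 -0.2606  0.1565]]
[0.05, 0, -0.035] [[187.8401 196.2578]]
[-0.05, 0, -0.035] [[192.3013 180.014 ]]
[0.05, 0, 0.035] [[185.4513 178.4954]]
[-0.05, 0, 0.035] [[190.1892 162.8854]]
[[163 163 162 162 162 161 162 123  64  53  54  54  53  82 138 131  78  53
   55  55  53  65 138 167 164 164 163 162 163 162 162 161]
 [161 162 163 163 163 163 161 130  77  54  54  54  54  82 139 159 114  54
   54  54  55  64 133 161 161 162 161 163 162 164 163 160]
 [163 161 160 160 160 160 161 162 124  66  55  53  52  54  96 135 120  75
   54  54  54  65 133 162 163 163 161 161 160 162 163 163]
 [159 159 158 160 161 162 163 163 131  79  55  54  55  60 123 149 120  73
   55  55  56  66 135 161 162 163 162 161 163 163 161 161]
 [159 159 158 159 159 160 159 159 161 117  58  56  56 102 138 152 114  57
   57  56  55  66 134 161 161 161 162 163 164 162 161 162]
 [159 160 159 160 158 158 158 162 162 133  80  56  55  89 106 109  94  65
   55  55  57 131 162 162 162 161 163 162 161 163 164 165]
 [158 157 157 159 160 160 161 162 163 163 163 144
[... 1645 characters left out ...]
8 167 167 167 167 169 167 167 166]
 [160 160 159 160 161 160 161 160 161 162 163 164 164 162 161 146 132 153
  165 164 165 166 164 165 167 169 168 168 167 167 168 170]
 [162 161 160 161 162 162 161 162 162 160 162 163 163 165 163 161 161 164
  166 168 167 164 165 167 168 168 167 165 166 167 167 168]
 [160 159 160 161 163 162 162 162 163 163 163 163 164 163 165 168 169 168
  167 167 166 166 168 168 168 169 169 167 167 168 167 168]
 [161 160 160 160 161 163 164 165 164 162 161 163 164 165 165 164 167 167
  167 168 168 169 167 166 166 166 166 167 168 168 167 168]
 [159 160 160 161 160 162 163 163 163 162 161 163 162 164 165 165 165 164
  166 168 167 167 166 166 165 164 165 165 166 165 166 168]]
```

Request:
jog_arm(plan=[[0.0, 0, -0.004, 0.001, 0, 0, 0.01], [0.0, 0, -0.008, 0.0015, 0, 0, 0.021], [0.0, 0, -0.01, 0.0015, 0, 0, 0.021], [0.0, 0, -0.01, 0.0015, 0, 0, 0.021], [0.0, 0, -0.01, 0.0015, 0, 0, 0.021], [0.0, 0, -0.01, 0.0015, 0, 0, 0.021], [0.0, 0, -0.01, 0.0015, 0, 0, 0.021], [0.0, 0, -0.01, 0.0015, 0, 0, 0.021]])

```text
t: 18.58
eef_pos: [0.494, -0.2806, 0.1341]
tcp_rot: [-0.0, 0.109, 0.994, 0.0]
force: [-0.8, 0.1, -1.1]
opening: 0.0098
grip_force: 30.0
```

```bash
python3 - <<'E'
from h import *
np.set_printoptions(precision=4,suppress=True)
s=sensors.observe(); W=cam("wrist"); im=optics.grab_frame("wrist"); G=cv2.GaussianBlur(cv2.cvtColor(im,cv2.COLOR_RGB2GRAY).astype(np.float32),(3,3),0)
M=R.from_quat(np.roll(s["tcp_rot"],-1)).as_matrix(); print(s["eef_pos"],M,s["opening"],s["grip_force"],abs(s["joint_velocities"]).max(),s["t"])
zt=s["eef_pos"][2]-.0147+.035; P=[]
for r in (155,165,175,185,195):
    dd=np.gradient(G[r,235:290]); P.append(((470+np.argmax(dd)+np.argmin(dd))/2,r))
Q=plane(W,P,zt); v=np.polyfit(Q[:,0],Q[:,1],1); print("plate yaw",np.degrees(np.arctan(v[0])),"y at x=.4955:",np.polyval(v,.4955))
# flap still upright in the scene view?
sc=optics.grab_frame("scene"); S=cam("scene"); Qr=R.from_rotvec([0,0,.2175])
print("bar px expected for angle:",[(a,proj(S,[Qr.apply(R.from_rotvec([0,a,0]).apply([-.13,0,.04])+[.07,0,.1055])+[.5193,.0391,0]])[0]) for a in (1.5,1.57,1.65)])
g=cv2.cvtColor(sc,cv2.COLOR_RGB2GRAY);print(g[145:172,300])
E
```

```text
[ 0.494  -0.2806  0.1341] [[-0.9762  0.217  -0.    ]
 [ 0.217   0.9762  0.    ]
 [ 0.      0.     -1.    ]] 0.009783013711046345 29.98477124143392 0.001795742462965892 18.575
plate yaw -13.109544320460987 y at x=.4955: -0.28077406560027307
bar px expected for angle: [(1.5, array([294.9627, 156.313 ])), (1.57, array([296.3311, 158.3522])), (1.65, array([297.8621, 160.8924]))]
[162 162 164 164 147  92  68  69  70  70  71  68  70  89 115  92  75  70
  69  70  68  72  71  70  71  70  71]
```

```bash
python3 -c "
from workcell import hand_in
print(hand_in())"
```

```text
the job is handed in; nothing more can be done
None
```

I handed the job in at 18.7 s: the flap stands open at about 1.6 rad, the blank is still in its slot, and the gripper holds the filter plate tab up in front of the inspection camera, 100 mm from the lens and square to it within my measuring error of about 2 mm and 1 to 2°. No verdict came back.

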